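# Close the saggar with its keyed lid

### The arm

A 6-joint arm with a two-finger parallel gripper is mounted at the origin on the work surface. World frame = base frame: x ahead of the robot, y to its left, z up, the work surface at z = 0. Lengths are in m, angles in rad, forces in N, time in s.
With the tool pointing down it reaches from about 0.3 to 0.775 m from the base axis. Payload 14.6 kg.
Tool frame: the origin (TCP) lies at the centre of the arm's flange, where the gripper is bolted on; the fingertips stand 199 mm ahead of it and the grasp point (between the pads) lies 180 mm ahead of it; z points along the fingers, y is the line along which they close (so a half turn about z gives the same grasp; the last joint's range is limited). The gripper opens to 94 mm and grips with 3 to 60 N. Pads are 16 mm wide; open, the fingers measure 119 mm over their backs; the gripper's body (75 mm by 177 mm) begins 78 mm behind the grasp point.
Start: joints at [-1.235, 0.3, 1.521, -0, 1.321, -0.067], TCP at [0.216, -0.506, 0.405] pointing down, gripper open.
Joint ranges: [-3.03, 3.03], [-0.79, 2.21], [0.23, 2.52], [-1.04, 4.18], [0, 3.07], [-2.55, 2.55]. Speed limits (rad/s): [2.22, 2.22, 2.57, 3.14, 3.14, 3.14].

### API

Orientations are given as [roll, pitch, yaw] about the fixed x, y, z axes, in that order (R = Rz(yaw) Ry(pitch) Rx(roll)).
In Python, from station import ctrl gives the robot as it stands. The module is installed in compiled form; this text tells all that it offers.
- The arm moves only by the tool servo_tool, never from a script. Its argument "motion" is a list of rows, each a list of 5 numbers: the closure, from 0 (fully open) to 1 (shut), then the shift along the world's x, y, z in cm, then the turn about the world's z in degrees. A call has 1 to 20 rows; each row is the pose to reach, as a shift and turn from the pose commanded when the call began; what a row does not reach only later rows make up. A row lasts 1/8 s, in which the tool goes at most 62.5 mm and 10.7 degrees, less where a joint would pass 70% of its speed; a pose out of reach is approached as far as the arm can. A call with a gripper value outside its range is refused whole. The fingers move at their own pace and stop on an object; "squeeze" is the grip in N (left out, the last holds). Time passes only in rows, so rows that repeat a pose let the fingers close. It gives the time, the measured TCP pose, the force, the opening and the grip force at its end, in the units of the state.
- ctrl.get_obs(): the state, without advancing time (a new reading comes with each control period).
- ctrl.camera(name): name is "scene" or "top" or "wrist"; returns a dict with "image" (400x640x3 uint8, red, green, blue), "fx", "fy", "cx", "cy" (pixels), "camera_from_world" (4x4, takes a point from world to camera coordinates); the wrist camera has in their place "hand_eye" (4x4, takes a point from camera to tool coordinates, whose origin is the TCP and whose axes are the flange's). Camera axes: x right, y up, looking along -z (the intrinsics and any distortion apply to the point x, -y, -z); pixel columns grow to the right and rows downward; lengths in m; the calibration is good to about 2 mm. A picture is of the moment at which its call begins: read the wrist's pose just before it. There is no depth.
- ctrl.hand_in(): hands the job in; it is judged then, once.
The state is a dict: "time_s": time; "qpos": joint angles; "joint_vel": joint speeds; "tau": joint torques, N m; "ee_pos": TCP position; "eef_rot": TCP orientation; "force": force on the tool from outside, world axes, zero at the start; "moment": the same for the moment, N m; "grip_width": finger opening in m; "grip_force": force on a finger pad.
Only numpy, scipy, OpenCV 4.12 (cv2) and the standard library are available. Lean on these libraries where they do the work, as an engineer would, in place of code of your own. Each camera call takes 0.05 s, during which the arm holds its last target. There are 200 camera calls.

### The job

Pick the lid whose two lugs fit the two notches in the saggar's rim and set it on the saggar, so that both lugs drop into the notches and the lid lies level and centred on the rim. Set it down rather than drop it, and leave the saggar and the other lid where they stand.

Things in the scene. Friction and masses are not known exactly. Their poses are not given: they have to be found in the camera images.
- saggar: Open square clay firing box, 120 x 120 mm, 50 high, walls 14 thick, small clay birds inside below the rim. Loose, 1.1 kg. Origin: centre of underside, z up. The rim has a notch 54 wide (along y), 16 deep, through the middle of the +x wall and of the -x wall; the y walls are plain. A fitting lid goes on either way round.
- narrow_lug_lid: The fitting lid. Slab 120 x 120 mm, z 12-22; lugs 30 wide (along y) at its +x and -x edges, x 40-72 (ears 12 past the slab), z 0-22: it stands on them. Bar grip on top: 60 along x, 20 thick along y, z 22-54. Origin: centre, level with lug undersides. About 0.42 kg. Seated: origin 38 mm above the saggar's, x axes parallel, lugs with 12 mm play each side.
- wide_lug_lid: The other lid, to be left alone: its lugs are wider than the notches. Same slab (120 x 120 mm), bar grip and origin (centre, level with lug undersides) as the fitting lid, but its two lugs are 84 mm wide along y.
Mind the look-alikes: they are no part of the job. Leave any purple look-alike of the narrow_lug_lid alone. What is shaped like the saggar but orange is not meant.

How it is judged:
At the end, for the whole second after the job is handed in: The narrow-lug lid is at rest on the saggar with both lugs down in the notches: its origin 34 to 42 mm above the saggar's origin and within 18 mm of it sideways, x axes aligned within 15 degrees (either way round), lid and saggar upright within 3.4 degrees (z of narrow_lug_lid in the frame of saggar between 0.034 and 0.042 m and horizontal distance between narrow_lug_lid and saggar below 0.018 m and angle between the x axis of narrow_lug_lid and the x axis of saggar, either way round below 0.26 rad and angle between each of narrow_lug_lid, saggar's own z axis and vertical below 0.06 rad and linear speed of each of narrow_lug_lid, saggar below 0.02 m/s); the robot touches nothing.
It fails at once if the lid is dropped (falls freely at over 0.6 m/s, about 18 mm) (linear speed of narrow_lug_lid above 0.6 m/s and contact force between narrow_lug_lid and the fingers below 0.1 N).
It fails at once if the other lid is moved by more than 40 mm (distance of wide_lug_lid from where it was at the start of the episode above 0.04 m).
It fails at once if the saggar is moved by more than 50 mm (distance of saggar from where it was at the start of the episode above 0.05 m).
It also fails if it takes over 42 s, if anything falls off the work surface, if the arm or the gripper's body presses on something with over 40 N, if the wrist force passes 120 N, or if a joint passes its speed limit or range.

## Working session

There is one attempt and no reset: what is moved stays moved. The work goes in short steps, Python scripts to look and compute and a tool call to move; the robot and the scene stay as the last step left them, time stands still between calls to the robot, and variables do not carry over. Pictures are saved under pics/ and viewed, at most 10 in all, crops included, and the job is handed in when it is done.

Besides the shell and the picture viewer there is one more tool, called after "Call:" as name(argument=value, ...), one argument or row to a line, values as JSON. servo_tool: Moves the arm, as the interface text tells. Its arguments: {"type":"object","properties":{"motion":{"type":"array","items":{"type":"array","items":{"type":"number"}}},"squeeze":{"type":"number"}},"required":["motion"]}

```bash
mkdir -p pics; cat > h.py <<'E'
import numpy as np,cv2
from station import ctrl
def ray(c,u,v,z,M=None):
    """world point on plane z seen at pixel u,v"""
    T=np.linalg.inv(c["camera_from_world"]) if M is None else M
    d=T[:3,:3]@np.array([(u-c["cx"])/c["fx"],-(v-c["cy"])/c["fy"],-1]);o=T[:3,3]
    return o+d*(z-o[2])/d[2]
E
python3 - <<'E'
from h import *
for n in("top","scene"):
    c=ctrl.camera(n);cv2.imwrite(f"pics/{n}0.png",c["image"][:,:,::-1])
    print({k:v for k,v in c.items() if k not in("image",)})
print(ctrl.get_obs())
E
```

```text
{'fx': 470.733789214923, 'fy': 470.733789214923, 'cx': 317.06195126894073, 'cy': 203.28245647262895, 'camera_from_world': array([[ 0.00790912, -0.99983165,  0.01655627, -0.02800775],
       [ 0.98225174,  0.01087078,  0.18725208, -0.44534962],
       [-0.18740054,  0.01478142,  0.98217236, -1.52653127],
       [ 0.        ,  0.        ,  0.        ,  1.        ]])}
{'fx': 501.6353505499345, 'fy': 501.6353505499345, 'cx': 319.7613895132412, 'cy': 206.42183711032612, 'camera_from_world': array([[ 0.51749555,  0.85544622,  0.02025142, -0.21102839],
       [-0.66127022,  0.38478591,  0.64394216,  0.27307421],
       [ 0.54306543, -0.34662886,  0.7648061 , -1.90555421],
       [ 0.        ,  0.        ,  0.        ,  1.        ]])}
{'time_s': 0.1, 'qpos': array([-1.23459079e+00,  3.00422351e-01,  1.52148408e+00, -1.14169256e-05,
        1.32069230e+00, -6.66035592e-02]), 'joint_vel': array([-0.000593  , -0.00322499, -0.00183061,  0.00070878,  0.0003494 ,
       -0.00183847]), 'tau': array([ 6.24011627e-04, -5.32642436e+01, -3.53285766e+01,  7.09484727e-02,
        2.34511297e-02, -5.03121760e-05]), 'ee_pos': array([ 0.21559058, -0.50596358,  0.404154  ]), 'eef_rot': array([-3.14058808e+00, -5.59241497e-05,  4.02811903e-01]), 'force': array([-0.02928262,  0.08579134,  0.40742911]), 'moment': array([-0.05069399, -0.04463971,  0.02937373]), 'grip_force': 0.0, 'grip_width': 0.0943989543218649}
```

View pics/top0.png

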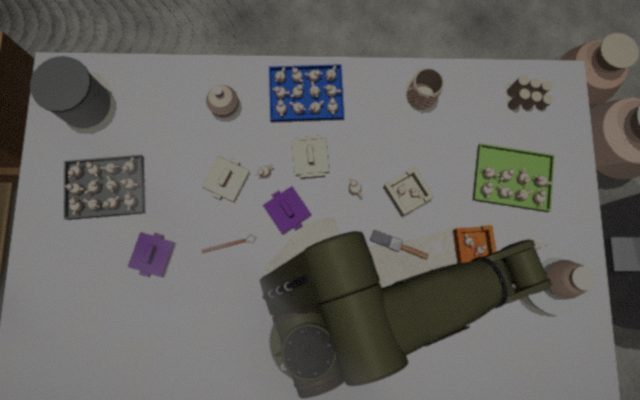

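View pics/scene0.png

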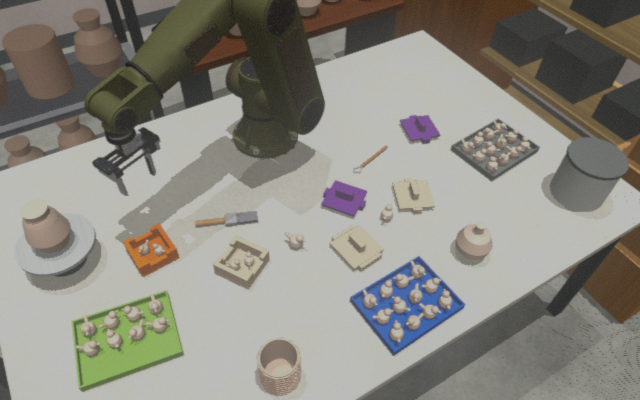

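Candidates in the top view: cream lids at (227,179) and (310,157), purple look-alikes at (287,210) and (151,254). The cream saggar is at (408,193), and the orange one at (475,245) is not meant. I'll tell the two cream lids apart by lug width in an enlarged crop.

```bash
python3 - <<'E'
from h import *
t=cv2.imread("pics/top0.png")
a=cv2.resize(t[130:210,195:335],None,fx=5.6,fy=5.6,interpolation=cv2.INTER_CUBIC)
cv2.imwrite("pics/c1.png",a[:448,:784])
b=cv2.resize(t[160:225,375:440],None,fx=9,fy=9,interpolation=cv2.INTER_CUBIC)
cv2.imwrite("pics/c2.png",b)
E
```

```text
(no output)
```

View pics/c1.png

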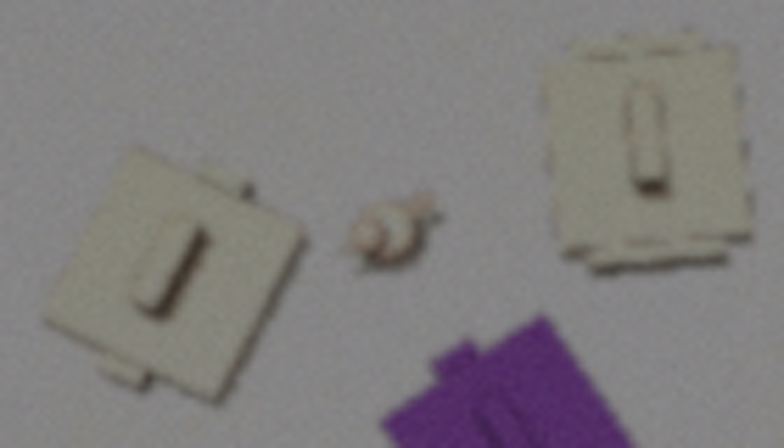

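View pics/c2.png

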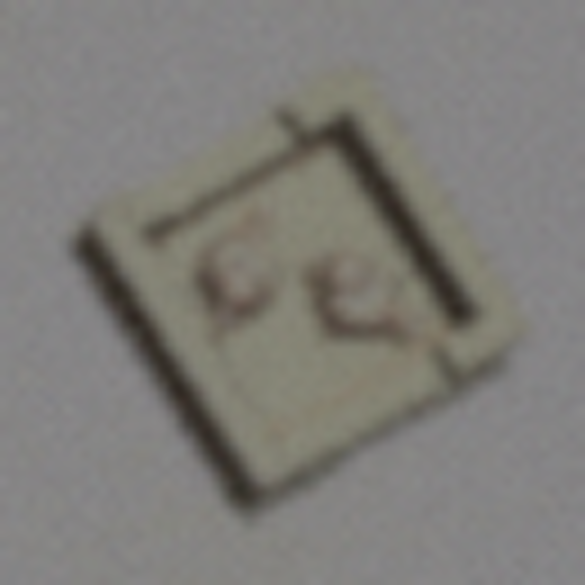

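Pixel readings:
- **Fitting lid:** the cream lid at (227,179) has narrow lugs, about a quarter of the slab side. It is cream rather than purple, so it is the one meant.
- **Other lid:** the cream lid at (310,157) has wide lugs and stays put.
- **Saggar:** the notches are in its upper-left and lower-right walls, with notch edges at crop pixels (290,120) and (450,365).

```bash
python3 - <<'E'
from h import *
c=ctrl.camera("top")
def f(P,s,o,z): return np.array([ray(c,(x+.5)/s-.5+o[0],(y+.5)/s-.5+o[1],z) for x,y in P])
L=f([(130,148),(308,237),(218,402),(45,318)],5.6,(195,130),.022)
S=f([(90,222),(350,68),(525,335),(250,490)],9,(375,160),.05)
B=f([(182,215),(207,228),(160,315),(133,305)],5.6,(195,130),.054)
for n,Q,(a,b) in(("lid",L,((0,1),(2,3))),("sag",S,((0,1),(2,3)))):
    print(n,Q.mean(0),np.linalg.norm(Q-np.roll(Q,1,0),axis=1))
    d=(Q[b[0]]+Q[b[1]]-Q[a[0]]-Q[a[1]])/2;print("x axis deg",np.degrees(np.arctan2(d[1],d[0])))
    d=(Q[1]+Q[2]-Q[0]-Q[3])/2;print("y axis deg",np.degrees(np.arctan2(d[1],d[0])))
print("bar",B.mean(0))
w=ctrl.camera("wrist");print(w["hand_eye"],w["fx"],w["fy"],w["cx"],w["cy"])
E
```

```text
lid [0.53074325 0.28650929 0.022     ] [0.11679496 0.12356704 0.11468467 0.11782331]
x axis deg 155.31620866867613
y axis deg -115.89651428348523
sag [ 0.49133751 -0.32853328  0.05      ] [0.11559884 0.11594538 0.11901052 0.11964362]
x axis deg -149.4807237541197
y axis deg -59.417456615549945
bar [0.52905618 0.28369654 0.054     ]
[[-1.34390870e-04  9.64743808e-01  2.63190741e-01  7.53791513e-02]
 [ 9.99999853e-01  2.68118331e-04 -4.72184733e-04 -1.44560579e-03]
 [-5.26103560e-04  2.63190638e-01 -9.64743702e-01  2.07603045e-02]
 [ 0.00000000e+00  0.00000000e+00  0.00000000e+00  1.00000000e+00]] 281.81543459800224 281.81543459800224 320.48687222419414 198.2640844294957
```

Call:
servo_tool(
  motion=[
    [0,2,4,0,8],
    [0,4,9,0,16],
    [0,6,14,0,24],
    [0,8,20,0,33],
    [0,10,25,0,42],
    [0,12,30,0,51],
    [0,14,36,0,60],
    [0,16,41,0,69],
    [0,18,46,0,78],
    [0,20,51,0,87],
    [0,22,57,0,96],
    [0,24,62,-1,105],
    [0,26,67,-2,114],
    [0,29,72,-3,122],
    [0,31,76,-4,129],
    [0,31.3,79,-4,132],
    [0,31.3,79,-4,132],
    [0,31.3,79,-4,132],
    [0,31.3,79,-4,132],
  ],
)

```text
time_s: 2.58
ee_pos: [0.5286, 0.2831, 0.365]
eef_rot: [3.141, 0.0, 2.705]
force: [0.4, -0.7, -0.0]
grip_width: 0.0938
grip_force: 0.0
```

```bash
python3 - <<'E'
from h import *
o=ctrl.get_obs();print(o["time_s"],o["ee_pos"],np.degrees(o["eef_rot"]),o["qpos"])
c=ctrl.camera("wrist");cv2.imwrite("pics/w1.png",c["image"][:,:,::-1])
E
```

```text
2.575 [0.52861369 0.28306035 0.36498659] [1.79989875e+02 1.56737655e-02 1.54990064e+02] [ 4.30560199e-01  4.42755536e-01  1.42024482e+00 -9.84013404e-05
  1.27828055e+00 -7.03702055e-01]
```

View pics/w1.png

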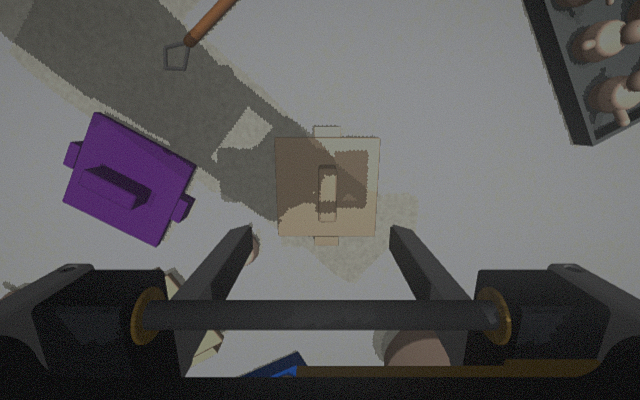

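The wrist view shows the lid nearly square to the gripper. Slab corners are (275,138), (380,137), (377,237), (278,235), and the narrow lugs are at (327,131) and (326,241).

```bash
cat >> h.py <<'E'
from scipy.spatial.transform import Rotation as R
def wT(c,o):
    T=np.eye(4);T[:3,:3]=R.from_euler("xyz",o["eef_rot"]).as_matrix();T[:3,3]=o["ee_pos"];return T@c["hand_eye"]
E
python3 - <<'E'
from h import *
o=ctrl.get_obs();c=ctrl.camera("wrist");M=wT(c,o)
Q=np.array([ray(c,u,v,.022,M) for u,v in[(275,138),(380,137),(377,237),(278,235)]])
print(Q.mean(0),np.linalg.norm(Q-np.roll(Q,1,0),axis=1))
d=(Q[0]+Q[1]-Q[2]-Q[3]);print(np.degrees(np.arctan2(d[1],d[0])))
B=np.array([ray(c,u,v,.054,M) for u,v in[(319,166),(336,166),(336,195),(319,195)]])
print(B.mean(0))
for u in((327,131),(326,241)):print(ray(c,*u,.022,M))
E
```

```text
[0.53100804 0.29128527 0.022     ] [0.11686381 0.11754682 0.12066902 0.12194436]
155.41000617841328
[0.51543881 0.29753341 0.054     ]
[0.47035511 0.31845849 0.022     ]
[0.59023792 0.26205807 0.022     ]
```

Call:
servo_tool(
  motion=[
    [0,0.2,0.6,-3,0],
    [0,0.2,0.6,-7,0],
    [0,0.2,0.6,-10,0],
    [0,0.2,0.6,-12,0],
    [0,0.2,0.6,-13.2,0],
    [0,0.2,0.6,-13.8,0],
    [0,0.2,0.6,-13.8,0],
    [0.5,0.2,0.6,-13.8,0],
    [1,0.2,0.6,-13.8,0],
    [1,0.2,0.6,-13.8,0],
    [1,0.2,0.6,-13.8,0],
    [1,0.2,0.6,-13.8,0],
    [1,0.2,0.6,-13.8,0],
    [1,0.2,0.6,-13.8,0],
    [1,0.2,0.6,-13.8,0],
    [1,0.2,0.6,-13.8,0],
  ],
  squeeze=35,
)

```text
time_s: 4.68
ee_pos: [0.5306, 0.29, 0.2266]
eef_rot: [-3.142, -0.0, 2.706]
force: [-0.4, 0.1, -0.4]
grip_width: 0.0195
grip_force: 35.0
```

Call:
servo_tool(
  motion=[
    [1,0,0,1,0],
    [1,0,0,3,0],
    [1,0,0,6,0],
    [1,0,0,9,0],
    [1,0,0,12,0],
    [1,-0.5,-2,13,-5],
    [1,-0.5,-6,13,-13],
    [1,-1,-10,13,-21],
    [1,-1,-14,13,-29],
    [1,-1.5,-18,13,-38],
    [1,-1.5,-23,13,-47],
    [1,-2,-28,13,-56],
    [1,-2,-33,13,-65],
    [1,-2.5,-38,13,-74],
    [1,-2.5,-43,13,-83],
    [1,-3,-48,13,-92],
    [1,-3.5,-53,13,-101],
    [1,-3.5,-57,13,-110],
    [1,-4,-60,13,-118],
    [1,-4,-61.5,13,-124],
  ],
)

```text
time_s: 7.18
ee_pos: [0.4899, -0.3264, 0.3579]
eef_rot: [3.141, -0.0, 0.537]
force: [0.7, 0.2, -3.8]
grip_width: 0.0193
grip_force: 35.0
```

Call:
servo_tool(
  motion=[
    [1,0,-0.4,0,-0.5],
    [1,0,-0.4,0,-0.5],
    [1,0,-0.4,-2,-0.5],
    [1,0,-0.4,-4,-0.5],
    [1,0,-0.4,-4,-0.5],
    [1,0,-0.4,-4,-0.5],
    [1,0,-0.4,-4,-0.5],
  ],
)

```text
time_s: 8.05
ee_pos: [0.4907, -0.3289, 0.3177]
eef_rot: [3.14, -0.001, 0.534]
force: [0.1, -0.3, -4.3]
grip_width: 0.0195
grip_force: 35.0
```

```bash
python3 - <<'E'
from h import *
o=ctrl.get_obs();print(o["time_s"],o["ee_pos"],np.degrees(o["eef_rot"]),o["grip_width"],o["force"])
c=ctrl.camera("wrist");a=c["image"][:,:,::-1]
s=ctrl.camera("scene");b=cv2.resize(s["image"][190:300,170:310,::-1],None,fx=5,fy=5,interpolation=cv2.INTER_CUBIC)
cv2.imwrite("pics/w2.png",a);cv2.imwrite("pics/s2.png",b)
E
```

```text
8.05 [ 0.4907379  -0.32886216  0.31772023] [ 1.79921712e+02 -3.33664312e-02  3.06126358e+01] 0.019470206984704887 [ 0.09836871 -0.26072359 -4.29389743]
```

View pics/w2.png

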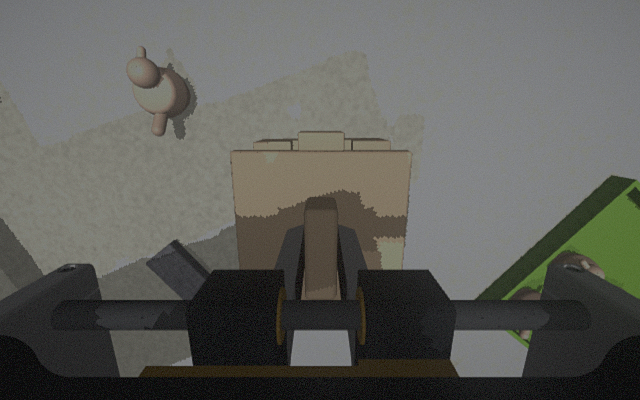

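View pics/s2.png

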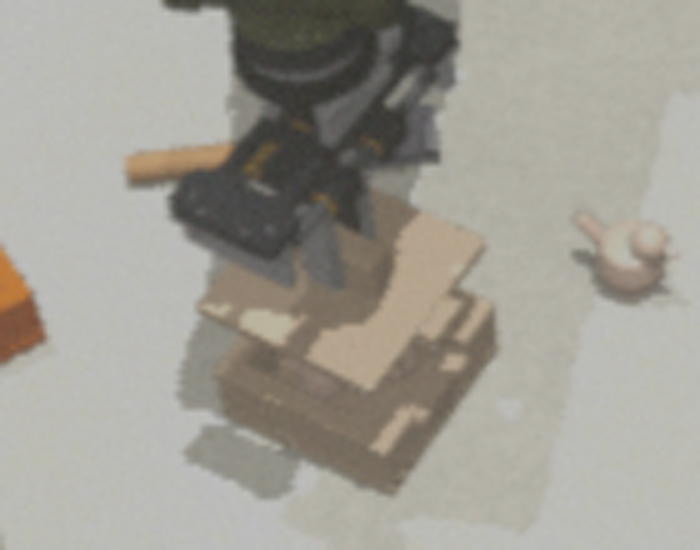

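The wrist view shows the lug (298–344) centred over the notch (293–352), and the rim (253–390) square with the slab (231–411). The scene view agrees, so I'm lowering.

Call:
servo_tool(
  motion=[
    [1,0,0,-1,0],
    [1,0,0,-2.2,0],
    [1,0,0,-3.4,0],
    [1,0,0,-4.2,0],
    [1,0,0,-4.6,0],
    [1,0,0,-4.8,0],
    [1,0,0,-5.0,0],
    [1,0,0,-5.1,0],
    [1,0,0,-5.2,0],
    [1,0,0,-5.2,0],
    [1,0,0,-5.2,0],
  ],
)

```text
time_s: 9.52
ee_pos: [0.4906, -0.329, 0.2647]
eef_rot: [3.141, -0.0, 0.534]
force: [-0.9, 0.2, -3.5]
grip_width: 0.0196
grip_force: 35.0
```

Call:
servo_tool(
  motion=[
    [1,0,0,-0.1,0],
    [1,0,0,-0.1,0],
    [1,0,0,-0.1,0],
    [1,0,0,-0.1,0],
  ],
)

```text
time_s: 10.02
ee_pos: [0.4906, -0.3289, 0.2646]
eef_rot: [3.141, -0.0, 0.534]
force: [-3.8, 3.1, 6.4]
grip_width: 0.0194
grip_force: 35.0
```

The lid took contact at the seated height (38 mm), so I'm releasing it and lifting away.

Call:
servo_tool(
  motion=[
    [0.7,0,0,0,0],
    [0.5,0,0,0,0],
    [0.3,0,0,0,0],
    [0.3,0,0,0,0],
    [0.3,0,0,0,0],
    [0.3,0,0,0,0],
    [0.3,0,0,1,0],
    [0.3,0,0,4,0],
    [0.3,0,0,8,0],
    [0.3,0,0,13,0],
    [0.3,-5,5,16,0],
    [0.3,-10,10,16,0],
    [0.3,-14,15,16,0],
    [0.3,-14,20,16,0],
    [0.3,-14,20,16,0],
    [0.3,-14,20,16,0],
    [0.3,-14,20,16,0],
  ],
)

```text
time_s: 12.15
ee_pos: [0.351, -0.1298, 0.4237]
eef_rot: [-3.142, 0.0, 0.533]
force: [0.4, -0.2, 0.3]
grip_width: 0.0658
grip_force: 0.0
```

```bash
python3 - <<'E'
from h import *
s=ctrl.camera("scene");b=cv2.resize(s["image"][190:300,170:310,::-1],None,fx=5,fy=5,interpolation=cv2.INTER_CUBIC)
cv2.imwrite("pics/s3.png",b)
E
```

```text
(no output)
```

View pics/s3.png

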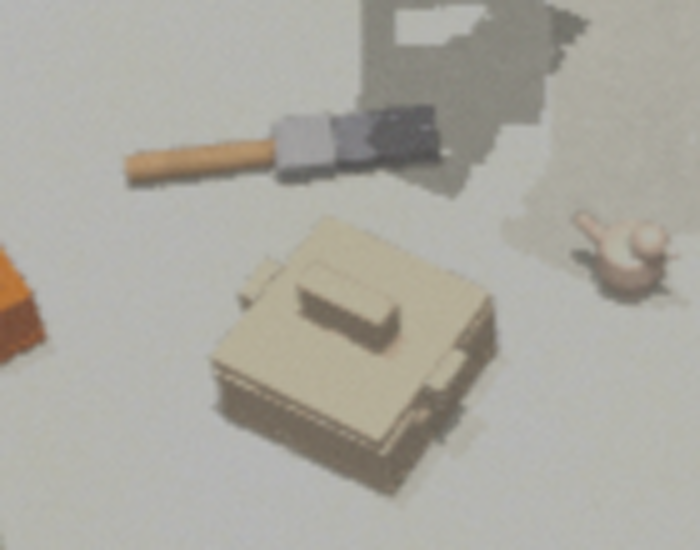

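The lid lies level and flush on the saggar, with its lugs in the notches at crop pixels (260,280) and (445,370). The gripper is clear.

```bash
python3 -c "
from station import ctrl
print(ctrl.hand_in())"
```

```text
the job is handed in; nothing more can be done
None
```

The narrow-lug lid is on the saggar with both lugs in the notches, level and centred in the last camera view, and the job is handed in at about 12 s of the 42 s (no verdict came back).

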